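Clamp a blank on the router bed

TASK

Push the loose aluminium plate along the bed, away from the robot, until it lies square and fully home against both stop blocks; push gently. Then, without lifting the wing knob off its stud, turn it backwards (anticlockwise from above) until you feel its thread drop down with a click, and only then forwards (clockwise) until the strap clamps the plate firmly, without ever forcing the thread, and let go. Leave the other things where they are.

Things in the scene. Friction and masses are not known exactly. Their poses are not given: they have to be found in the camera images.
- bed: the router's slotted grey aluminium bed, fixed: 260 mm along x, 320 mm along y, its surface 20 mm above its origin (centre of its underside). Its +x points away from the robot, towards the stops; its pose differs from run to run
- stops: the two steel stop blocks on the bed's far part; this frame is the bed's frame. They are 18 mm wide, stand 18 mm above the bed's surface, and their near faces lie at bed x = +85 mm; centred at bed y = -25 and +22 mm
- plate: loose aluminium plate, 140 mm (x) x 80 mm (y) x 12 mm, 0.3 to 0.45 kg, origin at the centre of its underside. It lies flat on the bed near bed y = 0, 25 to 45 mm short of the stops and up to 0.08 rad askew; home, its origin is at bed x = +15 mm. Its left (+y) edge lies under the strap's toe with 2 mm of air, and it slides freely there
- strap: steel clamp strap, 44 mm (x) x 91 mm (y) x 12 mm, carried by the bed; origin at the centre of its underside on the stud's axis, 14 mm above the bed's surface. A spring (6 N, 1 N/mm) holds it up; the knob presses it down along the axis. After 2 mm its toe meets the plate; at most it goes 3.5 mm. It does not turn
- clamp_axis (a point): the point on the bed's surface where the axis of the upright stud (60 mm tall) comes out: at bed x = +35, y = +75 mm, z = +20 mm
- knob: black wing knob, a round-ended bar 64 mm long (its x) x 36 mm wide (its y) x 44 mm high, 90 g, origin at the centre of its underside, z up. It sits over the stud, with a coarse two-start right-hand thread (20 mm a turn) hidden inside. At the start it only rests on the thread's crest, its underside 34 mm above the bed's surface
- knob_grip (a point): point on the knob's axis 33 mm above its underside. Grip it from above across the 36 mm wide, 28 mm long flat upright sides (10 to 44 mm above the underside). Turned backwards (anticlockwise from above) under light downward pressure, it drops 8 mm onto the strap after 0.35 to 1.55 rad: that differs from run to run and cannot be seen. A hard stop follows about 0.65 rad after the drop
- knob_top (a point): centre of the knob's top, 44 mm above its underside. Forwards before the drop the knob jams within 0.35 to 1.45 rad. Forwards after the drop it turns freely at first, then its thread takes it down, and it gets stiff as the strap grips the plate, 1.2 to 1.8 rad clockwise of the drop angle. A moment of 0.2 to 0.35 N m is firm, over 0.5 N m too much; 1 N m at a hard stop strains the thread. It stays where left
- hex_key: L-shaped hex key, 80 x 26 mm, 7 mm thick, lying on the bed right of the plate; a bystander
- collet_nut: steel collet nut, 26 mm across, 16 mm high, on the bed right of the plate; a bystander
- offcut: plywood offcut 45 x 30 x 14 mm on the bed's near left corner; a bystander
- wrench: open-ended wrench, 180 mm, on the table to the right; a bystander
- brush: wooden bench brush, 200 mm, on the table to the left; a bystander
- oil: white oil bottle, 50 mm across, 130 mm high, on the table to the right; a bystander
- nut_tray: grey tray 110 x 160 x 35 mm on the table to the left; a bystander
Mind the look-alikes: they are no part of the job. Of the things like the plate, leave any that is black; of the rest the larger one is meant. There is more than one size of the knob; the one meant has the size given above.

How it is judged (in metres and radians):
On the way, in this order (a step that is already met when the one before it is completed fails the run):
1. the plate lies home and square against both stops (x of plate in the frame of bed above 0.0125 m and angle between the x axis of plate and the x axis of bed, either way round below 0.035 rad), for 0.2 s.
2. the knob has dropped into its thread, still on the stud (z of knob in the frame of bed below 0.049 m and horizontal distance between knob and clamp_axis below 0.004 m), for 0.2 s.
At the end, for the whole second after the job is handed in: The strap presses on the plate with over 5 N, held down by the knob on its thread (knob upright within 0.1 rad, within 4 mm of the stud's axis, its underside less than 25.2 mm above the bed's surface, at rest and let go); the plate is within 2.5 mm of the stops and within 0.035 rad of square (all of step 1 and contact force between strap and plate above 5 N and z of knob in the frame of bed below 0.0452 m and horizontal distance between knob and clamp_axis below 0.004 m and angle between knob's own z axis and vertical below 0.1 rad and linear speed of knob below 0.01 m/s); the robot touches nothing.
It fails at once if the plate is rammed against the stops (over 60 N) (contact force between plate and stops above 60 N).
It fails at once if the knob is lifted off the thread's crest (over 8 mm) (z of knob in the frame of bed above 0.0622 m).
It fails at once if the thread is forced (over 120 N between knob and stud) (contact force between knob and stud above 120 N).
It fails at once if the strap is overtightened on the plate (over 100 N) (contact force between strap and plate above 100 N).
It fails at once if a bystander is moved more than 30 mm (distance of any of hex_key, collet_nut, offcut, wrench, brush, oil, nut_tray from where it was at the start of the episode above 0.03 m).
It also fails if it takes over 72 s, if anything falls off the work surface, if the arm or the gripper's body presses on something with over 40 N, if the wrist force passes 120 N, or if a joint passes its speed limit or range.

ROBOT

A 7-joint arm with a two-finger parallel gripper is mounted at the origin on the work surface. World frame = base frame: x ahead of the robot, y to its left, z up, the work surface at z = 0. Lengths are in m, angles in degrees, forces in N, time in s.
With the tool pointing down it reaches from about 0.4 to 0.875 m from the base axis. Payload 19.3 kg.
Tool frame: the origin (TCP) lies on the centre line of the jaws, within the pads' length; the fingertips stand 11 mm ahead of it and the grasp point (between the pads) lies 8 mm behind it; x points along the fingers, z is the direction in which the jaws open and shut, and the axes are right-handed (so a half turn about x gives the same grasp; the last joint's range is limited). The gripper opens to 85 mm and grips with 20 to 120 N. Pads are 22 mm wide; open, the fingers measure 114 mm over their backs; the gripper's body (76 mm by 85 mm) begins 54 mm behind the grasp point. The pads swing forward as they close: fully open they stand 13 mm farther back than shut.
Start: joints at [-71.918, 29.874, -2.08, 91.645, 1.215, 58.505, -6.463], TCP at [0.235, 0.579, 0.242] pointing down, gripper open.
Joint ranges: [-166.77, 166.77], [-17.47, 122.26], [-85.68, 81.53], [9.62, 139.38], [-72.42, 252.41], [9.2, 110.78], [-144.41, 144.41]. Speed limits (degrees/s): [108.29, 108.29, 136.94, 136.94, 172.46, 172.46, 172.46].

INTERFACE

Orientations are given as a 3x3 rotation matrix whose columns are the frame's x, y, z axes.
In Python, from bench import telemetry, eyes, workorder gives the robot as it stands.
- The arm moves only by the tool play_rows, never from a script. Its argument "series" is a list of rows, each a list of 4 numbers: the shift along the tool's x, y, z in mm, then the turn about the tool's x in degrees. A call has 1 to 5 rows; each row shifts and turns the pose as measured when the row begins, along the tool's axes as they then stand; what a row does not reach is not made up. A row lasts 1/10 s, in which the tool goes at most 50 mm and 8.59 degrees, less where a joint would pass 70% of its speed; a pose out of reach is approached as far as the arm can. A call with a gripper value outside its range is refused whole. "jaw" is the opening, from -1 (shut) to 1 (fully open), set as the call begins (left out, the last holds). The fingers move at their own pace and stop on an object; "grip_force" is the grip in N (left out, the last holds). Time passes only in rows, so rows that do not move let the fingers close. It gives the time, the measured TCP pose, the force and the opening at its end, in the units of the state.
- telemetry.read_state(): the state, without advancing time (a new reading comes with each control period).
- eyes.capture(name): name is "scene" or "side" or "wrist"; returns the picture (420x560x3 uint8, red, green, blue); there is no depth.
- eyes.calibration(name): a dict with "K" (3x3 intrinsics, pixels), "world_from_camera" (4x4, takes a point from camera to world coordinates); the wrist camera has in their place "tool_from_camera" (4x4, takes a point from camera to tool coordinates, whose origin is the TCP and whose axes are the tool frame's). Camera axes: x right, y up, looking along -z (the intrinsics and any distortion apply to the point x, -y, -z); pixel columns grow to the right and rows downward; lengths in m; the calibration is good to about 2 mm. A picture is of the moment at which its call begins: read the wrist's pose just before it. calibration takes no time and is no camera call.
- workorder.close_job(): hands the job in, once; it reports no verdict.
The state is a dict: "time_s": time; "joints": joint angles; "qvel": joint speeds; "effort": joint torques, N m; "eef_pos": TCP position; "tcp_rot": TCP orientation; "contact_force": force on the tool from outside, world axes, zero at the start; "wrist_torque": the same for the moment, N m; "opening": finger opening in m.
Only numpy, scipy, OpenCV 4.12 (cv2) and the standard library are available. Lean on these libraries where they do the work, as an engineer would, in place of code of your own. Each camera call takes 0.05 s, during which the arm holds its last target.

## Working session

There is one attempt and no reset: what is moved stays moved. The work goes in short steps, Python scripts to look and compute and a tool call to move; the robot and the scene stay as the last step left them, time stands still between calls to the robot, and variables do not carry over. Pictures are saved under pics/ and viewed, and the job is handed in when it is done.

Besides the shell and the picture viewer there is one more tool, called after "Emit:" as name([rows], argument=value, ...), one row to a line, values as JSON. play_rows: Moves the arm, as the interface text tells. Its arguments: {"type":"object","properties":{"series":{"type":"array","items":{"type":"array","items":{"type":"number"}}},"jaw":{"type":"number"},"grip_force":{"type":"number"}},"required":["series"]}

```bash
ls; mkdir -p pics
cat > h.py <<'E'
import numpy as np, cv2
from bench import telemetry, eyes, workorder
def cal(n):
    c=eyes.calibration(n); return c
def snap(n,f):
    st=telemetry.read_state(); im=eyes.capture(n); cv2.imwrite(f,cv2.cvtColor(im,cv2.COLOR_RGB2BGR)); return st,im
def wfc(n,st=None):
    c=eyes.calibration(n)
    if n!='wrist': return np.array(c['K']),np.array(c['world_from_camera']),c
    T=np.eye(4);T[:3,:3]=np.array(st['tcp_rot']);T[:3,3]=st['eef_pos']
    return np.array(c['K']),T@np.array(c['tool_from_camera']),c
def ray(n,px,st=None):
    K,W,c=wfc(n,st); d=c.get('dist',c.get('distortion'))
    p=cv2.undistortPoints(np.array(px,float).reshape(-1,1,2),K,None if d is None else np.array(d,float)).reshape(-1,2)
    v=np.c_[p[:,0],-p[:,1],-np.ones(len(p))]
    return W[:3,3],v@W[:3,:3].T
def onz(n,px,z,st=None):
    o,v=ray(n,px,st); return o+v*((z-o[2])/v[:,2])[:,None]
def proj(n,P,st=None):
    K,W,c=wfc(n,st); d=c.get('dist',c.get('distortion'))
    q=(np.atleast_2d(P)-W[:3,3])@W[:3,:3]; q=q*[1,-1,-1]
    return cv2.projectPoints(q,np.zeros(3),np.zeros(3),K,None if d is None else np.array(d,float))[0].reshape(-1,2)
E
python3 - <<'E'
from h import *
for n in('scene','side','wrist'):
    st,im=snap(n,f'pics/{n}0.png'); print(n,eyes.calibration(n))
print(st)
E
```

```text
pics
scene {'K': array([[466.1641355 ,   0.        , 280.63165884],
       [  0.        , 466.1641355 , 202.31640345],
       [  0.        ,   0.        ,   1.        ]]), 'world_from_camera': array([[-0.86227514, -0.40934862,  0.29818667,  1.05829972],
       [ 0.50633936, -0.6850825 ,  0.5237198 ,  0.76377304],
       [-0.01010151,  0.60257421,  0.79799892,  1.31481154],
       [ 0.        ,  0.        ,  0.        ,  1.        ]])}
side {'K': array([[499.20907887,   0.        , 278.71871306],
       [  0.        , 499.20907887, 208.82265526],
       [  0.        ,   0.        ,   1.        ]]), 'world_from_camera': array([[ 0.73718278,  0.35105321, -0.57734149, -0.13388562],
       [-0.67530974,  0.3539934 , -0.64702815, -0.84441278],
       [-0.02276623,  0.86686234,  0.49802749,  0.72716384],
       [ 0.        ,  0.        ,  0.        ,  1.        ]])}
wrist {'K': array([[344.13820772,   0.        , 276.33201   ],
       [  0.        , 344.13820772, 209.29266717],
       [  0.        ,   0.        ,   1.        ]]), 'tool_from_camera': array([[ 8.90046139e-04,  2.71756159e-01,
[... 410 characters left out ...]
  58.50521452,  -6.46372958]), 'qvel': array([-0.02155404, -0.1342664 ,  0.03931272, -0.0621696 , -0.0198261 ,
       -0.1385152 , -0.0745399 ]), 'effort': array([ 3.20349267e-03, -9.28490281e+01,  1.98359303e+00, -3.70547247e+01,
        1.80712470e-02,  5.30869322e-03,  6.73412728e-06]), 'eef_pos': array([0.23509451, 0.57881408, 0.2417961 ]), 'tcp_rot': array([[-3.36008831e-04, -9.26487865e-01,  3.76324492e-01],
       [-9.32318306e-04,  3.76324640e-01,  9.26487397e-01],
       [-9.99999509e-01, -3.95462661e-05, -9.90229999e-04]]), 'contact_force': array([ 0.67448807, -0.41489814, -0.50897287]), 'wrist_torque': array([ 0.05533471,  0.04775284, -0.008972  ]), 'opening': 0.08496890448459105}
```

View pics/scene0.png

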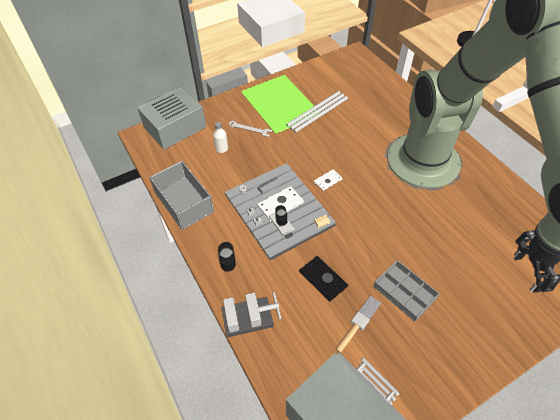

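View pics/side0.png

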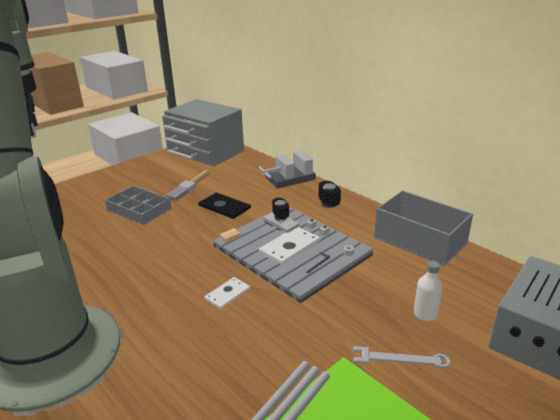

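View pics/wrist0.png

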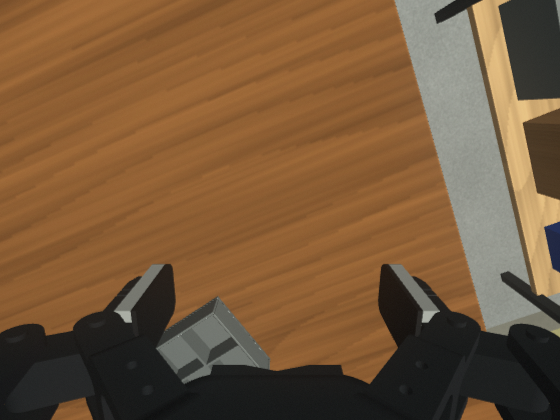

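Run:
```python
import cv2
a=cv2.imread('pics/scene0.png')[155:265,215:345]; cv2.imwrite('pics/s0z.png',cv2.resize(a,None,fx=6,fy=5.4,interpolation=cv2.INTER_CUBIC) if 0 else cv2.resize(a,None,fx=5,fy=5,interpolation=cv2.INTER_CUBIC))
a=cv2.imread('pics/side0.png')[190:300,205:375]; cv2.imwrite('pics/d0z.png',cv2.resize(a,None,fx=4.5,fy=4.5,interpolation=cv2.INTER_CUBIC))
from h import *
print(onz('scene',[(289,165),(225,198),(270,257),(333,220),(227,257)],0.02))
print(onz('side',[(215,241),(280,205),(371,252),(297,290)],0.02))
```

```text
[[ 0.46016606 -0.21944365  0.02      ]
 [ 0.73251805 -0.20255534  0.02      ]
 [ 0.71463502  0.08553925  0.02      ]
 [ 0.46046689  0.06934065  0.02      ]
 [ 0.83297978  0.01510041  0.02      ]]
[[ 0.45728673  0.06734255  0.02      ]
 [ 0.70346445  0.08802789  0.02      ]
 [ 0.70318941 -0.24216453  0.02      ]
 [ 0.47096394 -0.22024087  0.02      ]]
```

View pics/s0z.png

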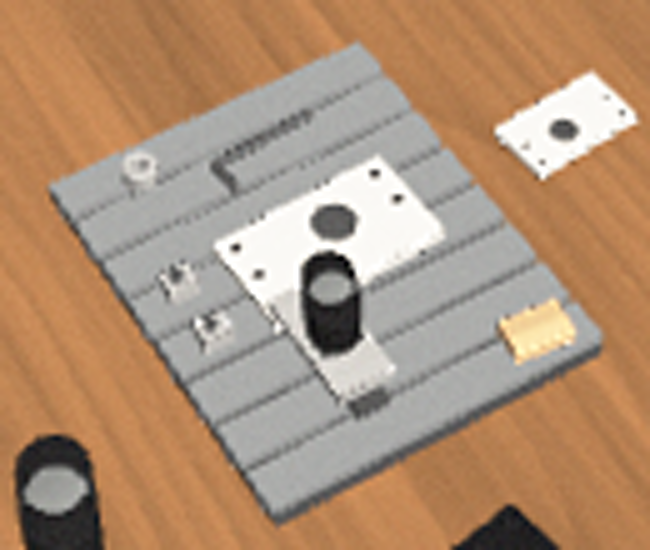

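View pics/d0z.png

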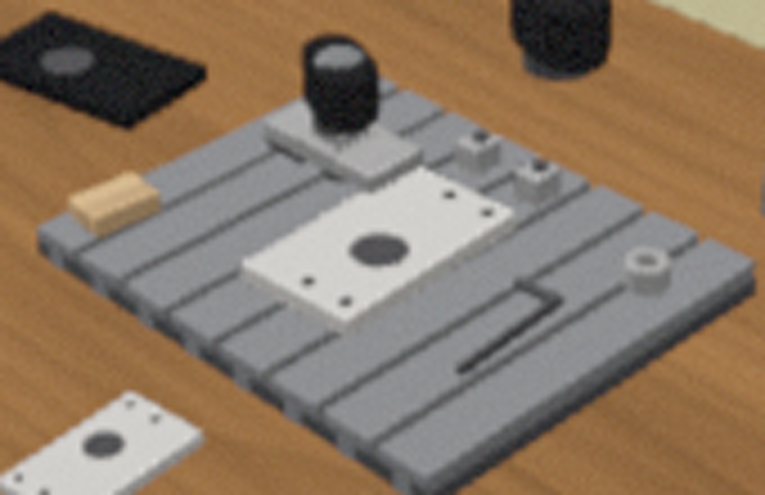

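Emit:
play_rows([
  [-10, -36, -30, 0],
  [-10, -36, -30, 0],
  [-10, -36, -32, 0],
  [-10, -36, -32, 0],
  [-10, -36, -32, 0],
], jaw=-0.1)

```text
time_s: 0.65
eef_pos: [0.3415, 0.365, 0.2896]
tcp_rot: [[-0.004, -0.93, 0.367], [-0.004, 0.367, 0.93], [-1.0, 0.003, -0.005]]
contact_force: [1.1, -0.4, 0.1]
opening: 0.0381
```

Emit:
play_rows([
  [-10, -36, -32, 0],
  [-10, -36, -32, 0],
  [-10, -36, -32, 0],
  [-10, -36, -32, 0],
  [-10, -36, -32, 0],
])

```text
time_s: 1.15
eef_pos: [0.4499, 0.1456, 0.341]
tcp_rot: [[-0.004, -0.93, 0.367], [-0.003, 0.367, 0.93], [-1.0, 0.003, -0.004]]
contact_force: [1.9, 1.0, -0.1]
opening: 0.0387
```

Emit:
play_rows([
  [0, -36, -32, 0],
  [0, -36, -32, 0],
  [0, -36, -32, 0],
  [0, -36, -32, 0],
  [0, -20, -20, 0],
])

```text
time_s: 1.65
eef_pos: [0.551, -0.063, 0.3431]
tcp_rot: [[-0.0, -0.93, 0.369], [-0.002, 0.369, 0.93], [-1.0, -0.0, -0.002]]
contact_force: [0.1, 1.2, -0.7]
opening: 0.0384
```

Emit:
play_rows([
  [0, 0, 0, -8],
  [0, 0, 0, -8],
  [0, 0, 0, -7],
])

```text
time_s: 1.95
eef_pos: [0.5515, -0.0688, 0.3418]
tcp_rot: [[-0.002, -1.0, -0.028], [-0.004, -0.028, 1.0], [-1.0, 0.003, -0.004]]
contact_force: [-0.7, -0.5, -0.1]
opening: 0.0384
```

Run:
```python
from h import *
st,im=snap('wrist','pics/w1.png'); print(st)
```

```text
{'time_s': 1.95, 'joints': array([-9.23772638, 18.56092943, 13.40010698, 95.29625926, -4.32491183,
       66.79609649, 96.79855672]), 'qvel': array([ 10.66982944,  -0.43710847, -13.79002933,  -0.55470156,
         4.64675255,   0.13034855,  67.16307046]), 'effort': array([-1.74561068e+00, -7.24041510e+01,  6.80121526e+00, -3.98475552e+01,
       -1.79751310e-01, -1.17120123e-02, -3.58841546e+00]), 'eef_pos': array([ 0.55147439, -0.06879646,  0.3418464 ]), 'tcp_rot': array([[-0.00239341, -0.99960984, -0.02782866],
       [-0.00433051, -0.02781811,  0.99960362],
       [-0.99998776,  0.00251297, -0.00426224]]), 'contact_force': array([-0.70181713, -0.53863894, -0.07973103]), 'wrist_torque': array([ 0.06772534, -0.00987222,  0.00951693]), 'opening': 0.03837105937580534}
```

View pics/w1.png

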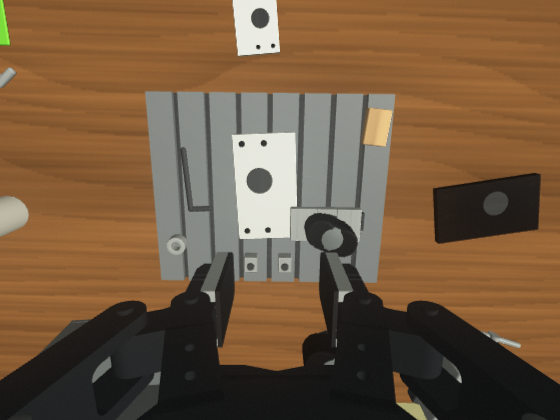

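Run:
```python
from h import *
im=cv2.cvtColor(cv2.imread('pics/w1.png'),cv2.COLOR_BGR2RGB)
st,im=snap('wrist','pics/w2.png')
print(st['time_s'],st['eef_pos'])
hsv=cv2.cvtColor(im,cv2.COLOR_RGB2HSV)
g=((hsv[...,1]<60)&(hsv[...,2]>60)).astype(np.uint8); g=cv2.morphologyEx(g,cv2.MORPH_CLOSE,np.ones((9,9)))
n,l,s,c=cv2.connectedComponentsWithStats(g); 
for i in range(1,n):
    if s[i,4]>200: print(i,s[i],c[i])
w=((hsv[...,1]<25)&(hsv[...,2]>210)).astype(np.uint8)
n,l,s,c=cv2.connectedComponentsWithStats(w)
for i in range(1,n):
    if s[i,4]>200: print('w',i,s[i],c[i])
cv2.imwrite('pics/z2.png',cv2.resize(im[80:300,130:410][...,::-1],None,fx=2.7,fy=2.7,interpolation=cv2.INTER_CUBIC))
```

```text
2.0 [ 0.55144636 -0.06864529  0.3418311 ]
1 [ 234    0   47   56 2357] [256.94017819  26.62749258]
3 [  146    90   249   213 41526] [264.73091557 184.02297356]
4 [  0 194  28  40 832] [ 11.21274038 212.01081731]
5 [483 194  24  23 434] [494.57142857 204.80184332]
7 [ 38 318  53  36 356] [ 65.44662921 330.61797753]
13 [ 92 356  20  27 225] [101.62222222 368.77777778]
14 [442 357  20  26 217] [451.58064516 369.13364055]
16 [123 371  38  49 487] [143.95893224 397.58932238]
17 [412 397  26  23 213] [423.55399061 410.11267606]
w 1 [ 234    0   47   55 1922] [256.21175858  27.10718002]
w 2 [ 232  133   64  106 5360] [265.32518657 183.60783582]
```

View pics/z2.png

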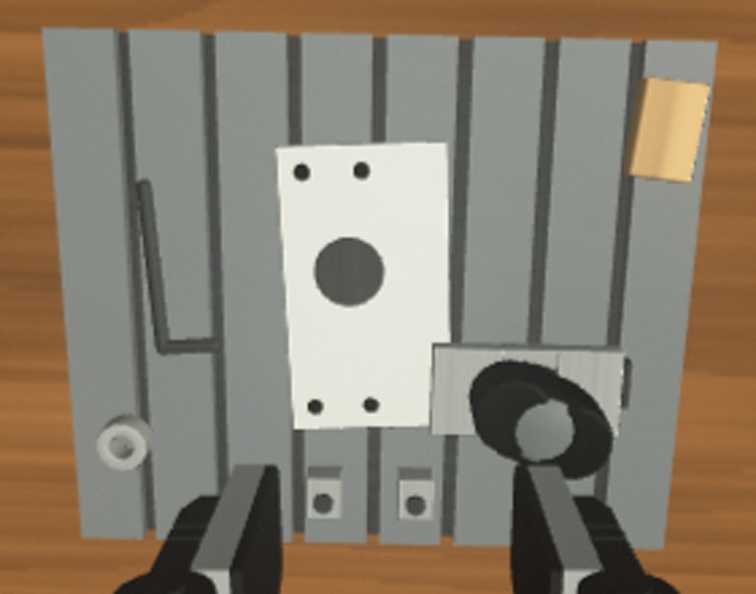

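```bash
cat >> h.py <<'E'
def zp(l,f=2.7,o=(130,80)): return np.array(l,float)/f+np.array(o)
E
python3 - <<'E'
from h import *
st=telemetry.read_state()
B=onz('wrist',zp([(43,28),(717,42),(664,548),(83,538)]),.02,st); print(B)
# near-right, near-left, far-left, far-right
L=np.array([[-130,-160],[-130,160],[130,160],[130,-160]])/1000
def fit(L,P):
    Lc=L-L.mean(0);Pc=P-P.mean(0); a=np.arctan2((Lc[:,0]*Pc[:,1]-Lc[:,1]*Pc[:,0]).sum(),(Lc*Pc).sum()); 
    R=np.array([[np.cos(a),-np.sin(a)],[np.sin(a),np.cos(a)]]); t=P.mean(0)-R@L.mean(0); print('res',P-(L@R.T+t)); return a,t,R
a,t,R=fit(L,B[:,:2]); print('bed',a,t)
Q=onz('wrist',zp([(277,149),(446,143),(450,426),(296,429)]),.032,st)
b,u,_=fit(np.array([[-70,-40],[-70,40],[70,40],[70,-40]])/1000,Q[:,:2]); print('plate',b,u,'in bed',(u-t)@R,b-a)
print('stops',(onz('wrist',zp([(324,504),(415,505)]),.038,st)[:,:2]-t)@R)
k=onz('wrist',zp([(545,430)]),.098,st)[:,:2];print('knob',k,(k-t)@R)
print('clamp axis',t+R@[.035,.075], 'near edge mid',u+R@[-.07,0])
c=R@np.array([.035,.075])+t
for z in(.02,.054,.098): print(z,proj('wrist',[*c,z],st),proj('scene',[*c,z]),proj('side',[*c,z]))
E
```

```text
[[ 0.45964734 -0.23681269  0.02      ]
 [ 0.45818806  0.07530296  0.02      ]
 [ 0.716992    0.07730097  0.02      ]
 [ 0.71959937 -0.2353893   0.02      ]]
res [[-9.08862400e-06  3.93404642e-03]
 [ 6.25535149e-04 -3.94344838e-03]
 [-5.64951432e-04 -3.64673854e-03]
 [-5.14950933e-05  3.65614050e-03]]
bed 0.006543510691224984 [ 0.58860669 -0.07989951]
res [[ 4.87115321e-04  6.38432897e-04]
 [ 2.73058489e-04 -7.07181348e-04]
 [ 1.86870415e-05 -1.02163574e-03]
 [-7.78860852e-04  1.09038419e-03]]
plate 0.0559822886959812 [ 0.57823072 -0.08422441] in bed [-0.01040405 -0.00425691] 0.04943877800475622
stops [[ 0.09892286 -0.02511277]
 [ 0.09852576  0.0213467 ]]
knob [[ 0.62228149 -0.00493973]] [[0.03416457 0.07473782]]
clamp axis [ 0.62311518 -0.0046721 ] near edge mid [ 0.50823222 -0.08468245]
0.02 [[323.5056702  219.86500646]] [[280.40366384 224.83723012]] [[281.3644154 227.5550123]]
0.054 [[326.86632986 227.77617998]] [[280.29556652 219.02609588]] [[281.10475871 216.61267421]]
0.098 [[332.03342345 239.93979609]] [[280.14988346 211.19441354]] [[280.75864267 202.02680466]]
```

Emit:
play_rows([
  [46, 14, -3, 0.6],
  [46, 14, -3, 0.6],
  [46, 14, -3, 0],
  [46, 14, -3, 0],
  [46, 14, -3, 0],
])

```text
time_s: 2.55
eef_pos: [0.4841, -0.0842, 0.1106]
tcp_rot: [[0.012, -1.0, 0.018], [-0.005, 0.018, 1.0], [-1.0, -0.012, -0.004]]
contact_force: [2.4, 0.7, -1.0]
opening: 0.0384
```

Emit:
play_rows([
  [30, 6, 0, 0],
  [15, 0, 0, 0],
])

```text
time_s: 2.75
eef_pos: [0.4745, -0.0844, 0.0609]
tcp_rot: [[0.006, -1.0, 0.028], [-0.005, 0.028, 1.0], [-1.0, -0.006, -0.005]]
contact_force: [0.3, 0.6, 0.7]
opening: 0.0382
```

Run:
```python
from h import *
st,_=snap('side','pics/d3.png'); print(st['eef_pos'],st['tcp_rot'],st['contact_force'])
st,_=snap('wrist','pics/w3.png')
a=cv2.imread('pics/d3.png')[150:320,180:400]; cv2.imwrite('pics/d3z.png',cv2.resize(a,None,fx=3.4,fy=3.4,interpolation=cv2.INTER_CUBIC))
```

```text
[ 0.47447979 -0.08444965  0.06086643] [[ 0.00613742 -0.99960015  0.02760192]
 [-0.00530113  0.02756952  0.99960583]
 [-0.99996711 -0.00628132 -0.00512981]] [0.29849096 0.57290965 0.73581513]
```

View pics/d3z.png

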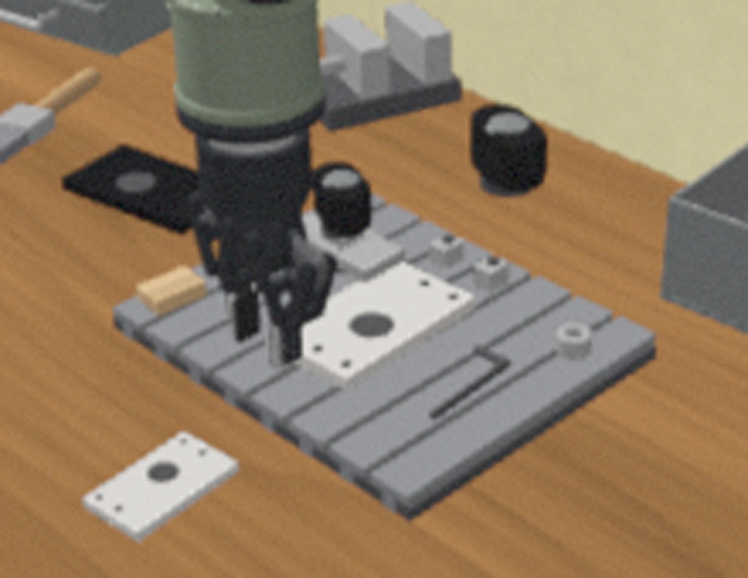

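View pics/w3.png

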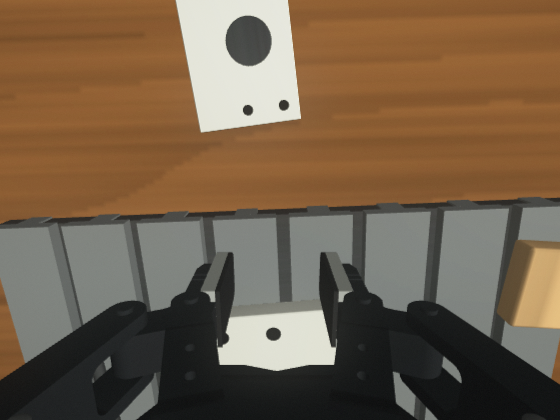

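Emit:
play_rows([
  [15, 0, 0, -1.9],
  [7, 0, 0, 0],
  [3, 0, 0, 0],
])

```text
time_s: 3.15
eef_pos: [0.4773, -0.0846, 0.0382]
tcp_rot: [[0.009, -1.0, -0.001], [-0.006, -0.001, 1.0], [-1.0, -0.009, -0.006]]
contact_force: [-0.4, -0.3, -0.3]
opening: 0.038
```

Run:
```python
from h import *
st,im=snap('wrist','pics/w4.png'); print(st['eef_pos'],st['tcp_rot'],st['contact_force'])
im=im[...,::-1]
cv2.imwrite('pics/w4z.png',cv2.resize(im[190:400,140:420],None,fx=2.7,fy=2.7,interpolation=cv2.INTER_CUBIC))
```

```text
[ 0.47730403 -0.08458014  0.03823596] [[ 9.16271776e-03 -9.99957890e-01 -5.13091874e-04]
 [-5.95378546e-03 -5.67659457e-04  9.99982115e-01]
 [-9.99940297e-01 -9.15949905e-03 -5.95873605e-03]] [-0.37836955 -0.31928077 -0.29905047]
```

View pics/w4z.png

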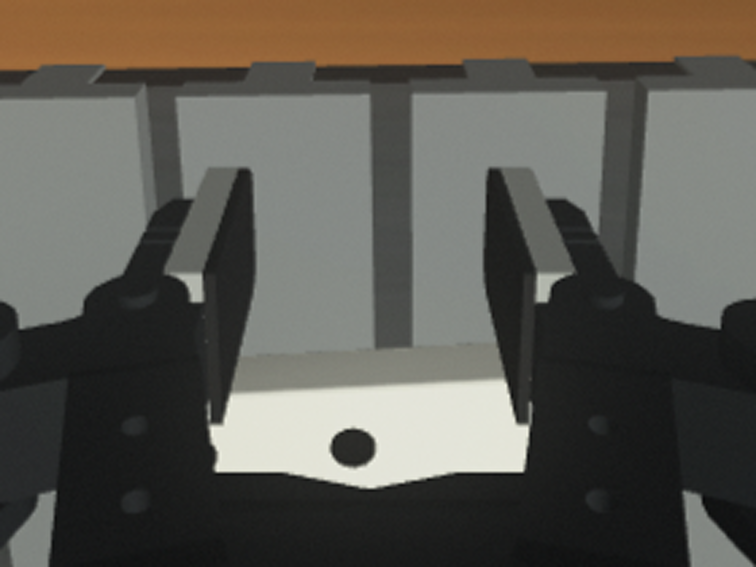

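Emit:
play_rows([
  [3, -8, 0, 0],
  [0, -6, 0, 0],
  [0, -4, 0, 0],
  [0, -4, 0, 0],
  [0, -4, 0, 0],
])

```text
time_s: 3.7
eef_pos: [0.5061, -0.0844, 0.0371]
tcp_rot: [[0.01, -1.0, 0.001], [-0.006, 0.001, 1.0], [-1.0, -0.01, -0.006]]
contact_force: [-1.4, -0.8, -0.1]
opening: 0.0386
```

Emit:
play_rows([
  [0, -3, 0, 0],
  [0, -3, 0, 0],
  [0, -3, 0, 0],
  [0, -3, 0, 0],
  [0, 0, 0, 0],
])

```text
time_s: 4.2
eef_pos: [0.5193, -0.0844, 0.0372]
tcp_rot: [[0.01, -1.0, 0.002], [-0.006, 0.001, 1.0], [-1.0, -0.01, -0.006]]
contact_force: [-0.7, 0.6, -0.2]
opening: 0.0386
```

Run:
```python
from h import *
st,im=snap('wrist','pics/w5.png'); print(st['eef_pos'],st['tcp_rot'],st['contact_force'])
im=im[...,::-1]
cv2.imwrite('pics/w5z.png',cv2.resize(im[190:400,140:420],None,fx=2.7,fy=2.7,interpolation=cv2.INTER_CUBIC))
```

```text
[ 0.51926683 -0.08438496  0.03720979] [[ 0.01008511 -0.99994797  0.00153336]
 [-0.00592347  0.00147367  0.99998137]
 [-0.9999316  -0.01009401 -0.0059083 ]] [-0.69856424  0.55641514 -0.17355916]
```

View pics/w5z.png

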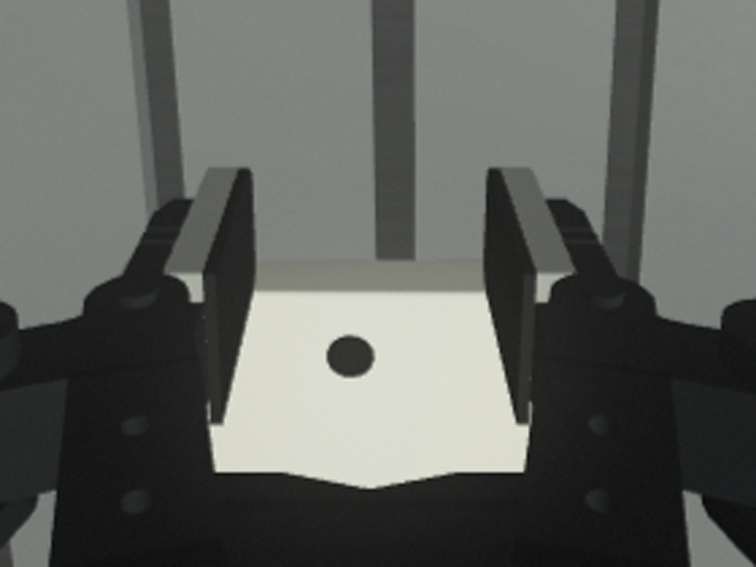

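Run:
```python
from h import *
st=telemetry.read_state()
o=(140,190)
print(onz('wrist',zp([(300,292),(440,292)],2.7,o),.032,st), onz('wrist',zp([(300,261),(440,261)],2.7,o),.02,st))
p=np.array(st['eef_pos']);R=np.array(st['tcp_rot'])
for dx in(0,.011):
  for dy in(-.011,.011): print(dx,dy,(proj('wrist',p+R@[dx,dy,.019],st)-o)*2.7)
st,im=snap('side','pics/d5.png')
cv2.imwrite('pics/d5z.png',cv2.resize(im[150:320,180:400][...,::-1],None,fx=3.4,fy=3.4,interpolation=cv2.INTER_CUBIC))
```

```text
[[ 0.53006518 -0.09710712  0.032     ]
 [ 0.53001413 -0.07403152  0.032     ]] [[ 0.53101566 -0.09805809  0.02      ]
 [ 0.53096806 -0.07320699  0.02      ]]
0 -0.011 [[496.11099471 310.46523916]]
0 0.011 [[501.42993851 182.8219116 ]]
0.011 -0.011 [[487.63822009 275.73106669]]
0.011 0.011 [[492.25683751 155.58256238]]
```

View pics/d5z.png

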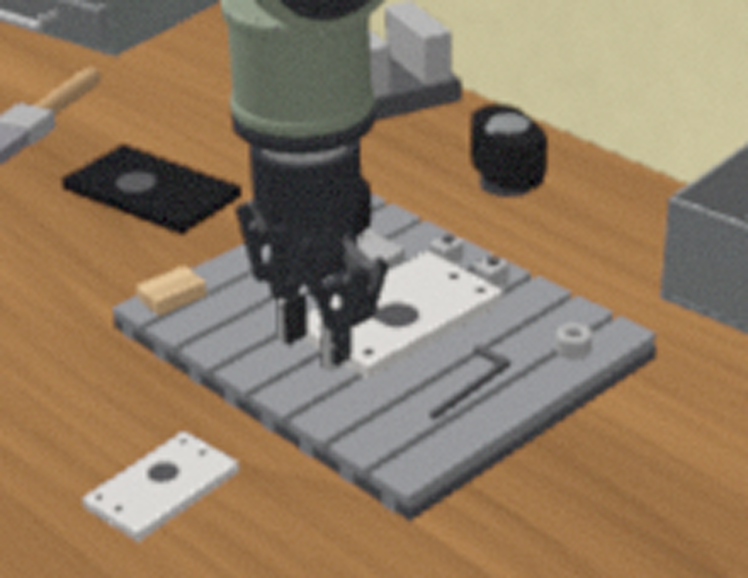

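Emit:
play_rows([
  [0, -1.5, 0, 0],
  [0, -1, 0, 0],
  [0, -1, 0, 0],
])

```text
time_s: 4.6
eef_pos: [0.5218, -0.0845, 0.0372]
tcp_rot: [[0.009, -1.0, 0.002], [-0.006, 0.002, 1.0], [-1.0, -0.009, -0.006]]
contact_force: [-5.8, -0.1, 2.9]
opening: 0.038
```

Emit:
play_rows([
  [0, -1, 0, 0],
  [0, -1, 0, 0],
])

```text
time_s: 4.8
eef_pos: [0.5218, -0.0846, 0.037]
tcp_rot: [[0.004, -1.0, 0.002], [-0.005, 0.002, 1.0], [-1.0, -0.004, -0.005]]
contact_force: [-8.4, 0.6, 6.7]
opening: 0.0385
```

Emit:
play_rows([
  [0, 10, 0, 0],
  [-40, 5, 0, 0],
  [-48, 0, 0, 0],
  [-48, 0, 0, 0],
  [-48, 0, 0, 0],
], jaw=1)

```text
time_s: 5.3
eef_pos: [0.5012, -0.0834, 0.221]
tcp_rot: [[-0.005, -1.0, 0.003], [-0.005, 0.003, 1.0], [-1.0, 0.005, -0.005]]
contact_force: [1.1, 0.8, -0.3]
opening: 0.0854
```

Emit:
play_rows([
  [-20, -40, 18, 0],
  [-10, -45, 20, 0],
  [0, -45, 20, 0],
  [0, -40, 20, 0],
  [0, -10, 0, 0],
])

```text
time_s: 5.8
eef_pos: [0.6872, -0.004, 0.2623]
tcp_rot: [[0.012, -1.0, 0.005], [-0.003, 0.005, 1.0], [-1.0, -0.012, -0.002]]
contact_force: [-0.7, -0.4, -1.2]
opening: 0.0854
```

Run:
```python
from h import *
st,im=snap('wrist','pics/w6.png'); print(st['eef_pos'],st['tcp_rot'],st['contact_force'],st['joints'])
```

```text
[ 0.68719049 -0.00404655  0.26234166] [[ 0.01231974 -0.99991058  0.00520136]
 [-0.00253523  0.0051705   0.99998342]
 [-0.9999209  -0.01233272 -0.0024713 ]] [-0.71770146 -0.43772655 -1.19663254] [-12.347061    35.04278613  12.65375793  81.09339063  -7.8536085
  64.03052177  91.14002264]
```

View pics/w6.png

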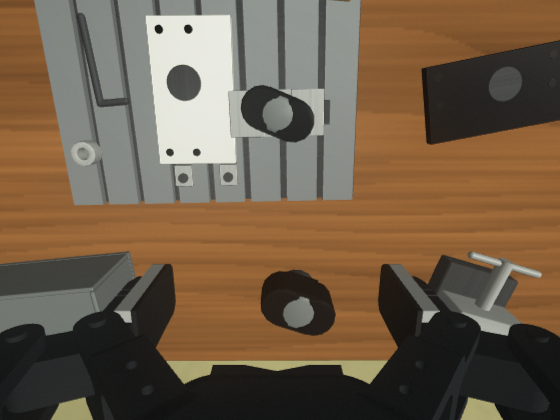

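Run:
```python
from h import *
st=telemetry.read_state()
im=cv2.cvtColor(cv2.imread('pics/w6.png'),cv2.COLOR_BGR2RGB)
sub=im[60:160,225:330]; hsv=cv2.cvtColor(sub,cv2.COLOR_RGB2HSV)
m=(hsv[...,2]<65).astype(np.uint8)
n,l,s,c=cv2.connectedComponentsWithStats(m); i=1+np.argmax(s[1:,4]); m=(l==i).astype(np.uint8); print(s[i])
m=cv2.morphologyEx(m,cv2.MORPH_OPEN,np.ones((3,3)))
ct=max(cv2.findContours(m,cv2.RETR_EXTERNAL,cv2.CHAIN_APPROX_NONE)[0],key=cv2.contourArea)
h=cv2.convexHull(ct).reshape(-1,2)+[225,60]
P=onz('wrist',h,.098,st)[:,:2]*1000
(cx,cy),(w,hh),an=cv2.minAreaRect(P.astype(np.float32)); print('rect',cx,cy,w,hh,an)
(cx,cy),(w,hh),an=cv2.fitEllipse(onz('wrist',ct.reshape(-1,2)+[225,60],.098,st)[:,:2].astype(np.float32)*1000); print('ell',cx,cy,w,hh,an)
g=((im.min(2)>215)).astype(np.uint8); n,l,s,c=cv2.connectedComponentsWithStats(g[0:200]); 
i=1+np.argmax(s[1:,4]);print(s[i]); ct=cv2.findContours((l==i).astype(np.uint8),cv2.RETR_EXTERNAL,cv2.CHAIN_APPROX_NONE)[0][0].reshape(-1,2)
Q=onz('wrist',ct,.032,st)[:,:2]*1000
print('plate',cv2.minAreaRect(Q.astype(np.float32)))
# far and near edges
for nm,sel in(('far',(ct[:,1]>155)&(ct[:,0]>165)&(ct[:,0]<228)),('near',(ct[:,1]<20)&(ct[:,0]>152)&(ct[:,0]<228)),('right side',(ct[:,0]<170)&(ct[:,1]>25)&(ct[:,1]<150))):
    v=cv2.fitLine(Q[sel].astype(np.float32),cv2.DIST_L2,0,.01,.01).ravel(); print(nm,v, np.degrees(np.arctan2(v[1],v[0])))
print('stop top',onz('wrist',[(183,178),(229,177)],.038,st))
Bn=onz('wrist',[(74,205),(353,199)],.02,st);print('bed far edge',Bn)
print('disc',onz('wrist',[(278,114)],.098,st))
cv2.imwrite('pics/z6.png',cv2.resize(im[0:220,30:380][...,::-1],None,fx=2.25,fy=2.25,interpolation=cv2.INTER_CUBIC))
```

```text
[  16   25   72   57 2025]
rect 621.2656860351562 -7.047634124755859 61.47210693359375 35.088462829589844 66.03927612304688
ell 621.4381103515625 -6.865525722503662 36.64445495605469 64.1041488647461 157.1211395263672
[  146    16    89   147 10001]
plate ((601.953369140625, -90.94842529296875), (78.9963150024414, 137.41278076171875), 89.76130676269531)
far [ 1.1700558e-02 -9.9993157e-01  6.6990472e+02 -9.2068558e+01] -89.32959
near [ 8.127318e-03  9.999670e-01  5.334215e+02 -8.823836e+01] 89.53433
right side [ 9.9999416e-01 -3.4095703e-03  5.9738837e+02 -1.2979153e+02] -0.19535437
stop top [[ 0.68646855 -0.10606593  0.038     ]
 [ 0.68570285 -0.05779007  0.038     ]]
bed far edge [[ 0.72016685 -0.23684641  0.02      ]
 [ 0.71500765  0.07715272  0.02      ]]
disc [[ 0.62153277 -0.00616066  0.098     ]]
```

View pics/z6.png

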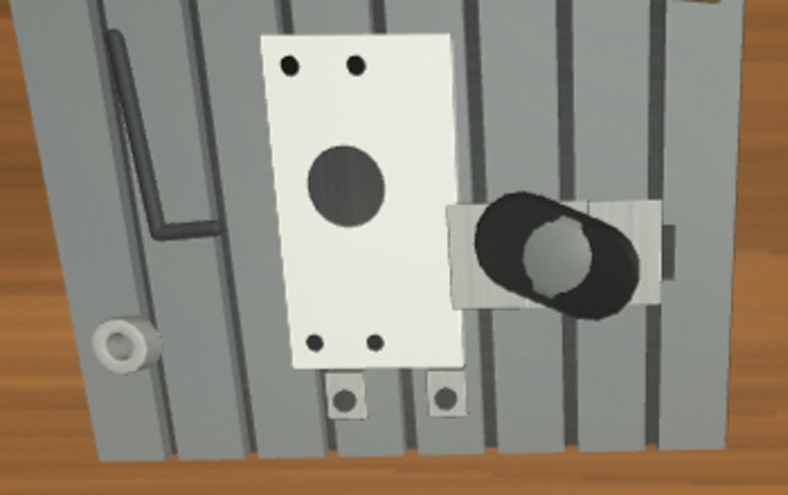

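Emit:
play_rows([
  [0, 33, 0, 0],
  [0, 32, 0, 0],
  [0, 0, 0, 8],
  [0, 0, 0, 8],
  [0, 0, 0, 8],
])

```text
time_s: 6.35
eef_pos: [0.616, -0.008, 0.2595]
tcp_rot: [[0.011, -0.905, 0.426], [-0.003, 0.426, 0.905], [-1.0, -0.012, 0.002]]
contact_force: [0.5, 0.8, 0.3]
opening: 0.0855
```

Emit:
play_rows([
  [0, 0, 0, 8],
  [0, 0, 0, 8],
  [0, 0, 0, 8],
  [0, 0, 0, 8],
  [0, 0, 0, 8],
])

```text
time_s: 6.85
eef_pos: [0.6117, -0.0109, 0.2597]
tcp_rot: [[0.013, -0.388, 0.921], [-0.002, 0.922, 0.388], [-1.0, -0.007, 0.011]]
contact_force: [-0.1, -1.1, -0.4]
opening: 0.0852
```

Emit:
play_rows([
  [0, 0, 0, 8],
  [0, 0, 0, 8],
  [0, 0, 0, 8],
  [0, 0, 0, 8],
  [0, 0, 0, 8],
])

```text
time_s: 7.35
eef_pos: [0.6074, -0.0139, 0.2597]
tcp_rot: [[0.015, 0.328, 0.944], [0.0, 0.945, -0.328], [-1.0, 0.005, 0.014]]
contact_force: [-0.3, -0.3, -0.0]
opening: 0.0852
```

```bash
cat > rel.py <<'E'
from h import *
import sys
def rel(tx=.6225,ty=-.0053,tz=.077,yaw=-23.7):
    st=telemetry.read_state();p=np.array(st['eef_pos']);R=np.array(st['tcp_rot'])
    print('t',round(st['time_s'],2),'p',p.round(4),'tilt x',R[:,0].round(4),'zyaw',np.degrees(np.arctan2(R[1,2],R[0,2])).round(2),'j7',st['joints'][6].round(1),'f',np.round(st['contact_force'],1),'T',np.round(st['wrist_torque'],2),'open',round(st['opening'],4))
    print('tool delta mm',((np.array([tx,ty,tz])-p)@R*1000).round(1),'turn',-(yaw-np.degrees(np.arctan2(R[1,2],R[0,2]))).round(2))
if __name__=='__main__': rel()
E
python3 rel.py
```

```text
t 7.35 p [ 0.6074 -0.0139  0.2597] tilt x [ 1.480e-02  1.000e-04 -9.999e-01] zyaw -19.18 j7 -2.2 f [-0.3 -0.3 -0. ] T [ 0.04 -0.01 -0.02] open 0.0852
tool delta mm [182.9  12.2   8.9] turn 4.52
```

Emit:
play_rows([
  [40, 5, 4, 3],
  [40, 4, 3, 1.5],
  [40, 3, 2, 0],
  [5, 0, 0, 0],
  [0, 0, 0, 0],
])

```text
time_s: 7.85
eef_pos: [0.6201, -0.0086, 0.1336]
tcp_rot: [[0.019, 0.415, 0.91], [0.0, 0.91, -0.415], [-1.0, 0.008, 0.017]]
contact_force: [-0.3, 0.4, 1.2]
opening: 0.0853
```

Run:
```python
from rel import *
rel()
st,im=snap('wrist','pics/w7.png'); c=[.6225,-.0053]
print(proj('wrist',[[*c,.098],[*c,.054],[.6231,-.0047,.098]],st))
```

```text
t 7.85 p [ 0.6201 -0.0086  0.1336] tilt x [ 1.930e-02  4.000e-04 -9.998e-01] zyaw -24.5 j7 -1.8 f [-0.3  0.4  1.2] T [-0.04  0.03 -0.01] open 0.0853
tool delta mm [56.7  3.5 -0.2] turn -0.8
[[275.76676247 240.32833475]
 [274.62375402 216.24449277]
 [276.34028526 238.87755528]]
```

View pics/w7.png

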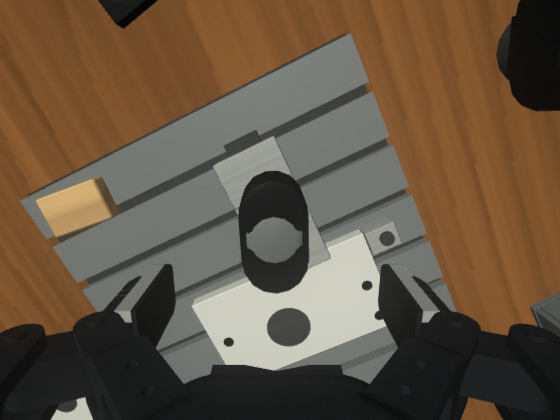

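Emit:
play_rows([
  [28, 2, 0, -0.8],
  [20, 1.5, 0, 0],
  [8, 0.5, 0, 0],
  [1, 0, 0, 0],
])

```text
time_s: 8.3
eef_pos: [0.6263, -0.0057, 0.0843]
tcp_rot: [[0.03, 0.402, 0.915], [0.002, 0.916, -0.402], [-1.0, 0.014, 0.027]]
contact_force: [-0.4, -0.8, -0.2]
opening: 0.0854
```

Run:
```python
from rel import *
rel()
st,im=snap('wrist','pics/w8.png')
```

```text
t 8.3 p [ 0.6263 -0.0057  0.0843] tilt x [ 0.0303  0.0019 -0.9995] zyaw -23.7 j7 0.9 f [-0.4 -0.8 -0.2] T [0.06 0.06 0.04] open 0.0854
tool delta mm [ 7.2 -1.3 -3.8] turn 0.0
```

View pics/w8.png

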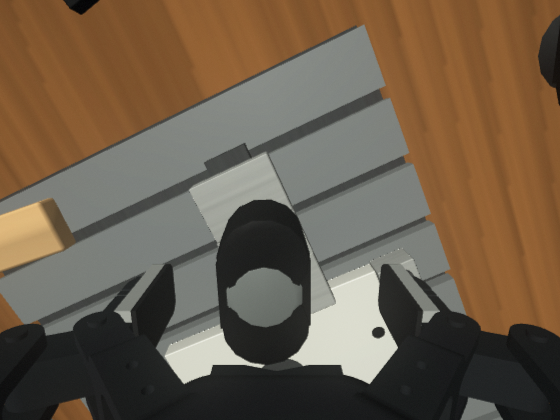

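Emit:
play_rows([
  [-40, 0, -4, 0],
  [0, 0, 0, 0],
])

```text
time_s: 8.55
eef_pos: [0.6222, -0.0051, 0.1282]
tcp_rot: [[0.033, 0.402, 0.915], [0.001, 0.915, -0.403], [-0.999, 0.015, 0.03]]
contact_force: [0.7, -1.1, 0.9]
opening: 0.0851
```

Emit:
play_rows([
  [10, 0, 0, 0],
  [10, 0, 0, 0],
  [0, 0, 0, 0],
  [0, 0, 0, 0],
  [0, 0, 0, 0],
])

```text
time_s: 9.05
eef_pos: [0.6234, -0.0051, 0.1082]
tcp_rot: [[0.035, 0.402, 0.915], [0.002, 0.915, -0.403], [-0.999, 0.016, 0.031]]
contact_force: [-0.4, -0.3, 0.0]
opening: 0.0852
```

```bash
python3 rel.py
```

```text
t 9.05 p [ 0.6234 -0.0051  0.1082] tilt x [ 0.0351  0.0021 -0.9994] zyaw -23.77 j7 0.0 f [-0.4 -0.3  0. ] T [0.02 0.04 0.  ] open 0.0852
tool delta mm [31.1 -1.1 -1.7] turn -0.07
```

Emit:
play_rows([
  [-45, 0, 0, 0],
  [-45, 0, 0, 0],
  [-45, 0, 0, 0],
])

```text
time_s: 9.35
eef_pos: [0.6159, -0.0056, 0.2409]
tcp_rot: [[0.024, 0.403, 0.915], [-0.0, 0.915, -0.404], [-1.0, 0.009, 0.022]]
contact_force: [0.3, 0.4, -0.1]
opening: 0.0854
```

Emit:
play_rows([
  [0, 0, 0, 0],
  [0, 0, 0, 0],
])

```text
time_s: 9.55
eef_pos: [0.6177, -0.006, 0.2467]
tcp_rot: [[0.031, 0.404, 0.914], [0.001, 0.915, -0.404], [-1.0, 0.013, 0.028]]
contact_force: [0.2, -0.2, -1.0]
opening: 0.0852
```

Emit:
play_rows([
  [5, 0, 0, 0],
  [5, 0, 0, 0],
  [5, 0, 0, 0],
  [5, 0, 0, 0],
  [5, 0, 0, 0],
])

```text
time_s: 10.05
eef_pos: [0.6175, -0.0061, 0.2166]
tcp_rot: [[0.027, 0.404, 0.914], [-0.0, 0.915, -0.404], [-1.0, 0.011, 0.025]]
contact_force: [-0.5, 0.0, 0.4]
opening: 0.0855
```

Emit:
play_rows([
  [8, 0, 0, 0],
  [17, 0, 0, 0],
  [26, 0, 0, 0],
  [35, 0, 0, 0],
  [0, 0, 0, 0],
])

```text
time_s: 10.55
eef_pos: [0.6194, -0.0061, 0.1249]
tcp_rot: [[0.026, 0.404, 0.914], [-0.0, 0.915, -0.404], [-1.0, 0.01, 0.024]]
contact_force: [-1.2, 0.5, -0.5]
opening: 0.0854
```

```bash
python3 rel.py
```

```text
t 10.55 p [ 0.6194 -0.0061  0.1249] tilt x [ 2.590e-02 -4.000e-04 -9.997e-01] zyaw -23.84 j7 -0.8 f [-1.2  0.5 -0.5] T [ 0.    0.05 -0.01] open 0.0854
tool delta mm [48.   1.5  1.4] turn -0.14
```

Emit:
play_rows([
  [8, 1, 0, 0],
  [16, 1, 0, 0],
  [22, 0, 0, 0],
  [0, 0, 0, 0],
])

```text
time_s: 10.95
eef_pos: [0.6231, -0.0042, 0.0791]
tcp_rot: [[0.029, 0.404, 0.914], [-0.0, 0.915, -0.404], [-1.0, 0.012, 0.027]]
contact_force: [-1.2, 0.5, -0.3]
opening: 0.0857
```

```bash
python3 rel.py
```

```text
t 10.95 p [ 0.6231 -0.0042  0.0791] tilt x [ 2.940e-02 -3.000e-04 -9.996e-01] zyaw -23.84 j7 1.0 f [-1.2  0.5 -0.3] T [ 0.01  0.04 -0.03] open 0.0857
tool delta mm [ 2.1 -1.2 -0.2] turn -0.14
```

Emit:
play_rows([
  [1, -0.8, 0, 0],
  [0, 0, 0, 0],
  [0, 0, 0, 0],
  [0, 0, 0, 0],
], jaw=-1, grip_force=30)

```text
time_s: 11.35
eef_pos: [0.6225, -0.0043, 0.0808]
tcp_rot: [[0.029, 0.404, 0.915], [0.002, 0.915, -0.404], [-1.0, 0.013, 0.026]]
contact_force: [-14.0, 5.7, 0.2]
opening: 0.0357
```

Run:
```python
from rel import *
rel()
st,im=snap('wrist','pics/w9.png')
st,im=snap('side','pics/d9.png')
cv2.imwrite('pics/d9z.png',cv2.resize(im[150:320,180:400][...,::-1],None,fx=3.4,fy=3.4,interpolation=cv2.INTER_CUBIC))
```

```text
t 11.35 p [ 0.6225 -0.0043  0.0808] tilt x [ 0.0289  0.0017 -0.9996] zyaw -23.82 j7 1.1 f [-14.    5.7   0.2] T [1.2  3.04 0.06] open 0.0357
tool delta mm [ 3.8 -1.   0.4] turn -0.12
```

View pics/w9.png

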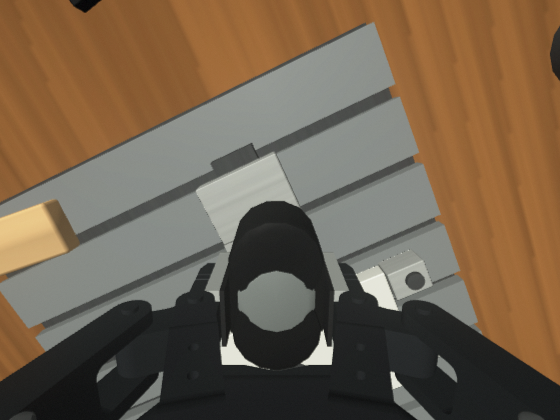

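View pics/d9z.png

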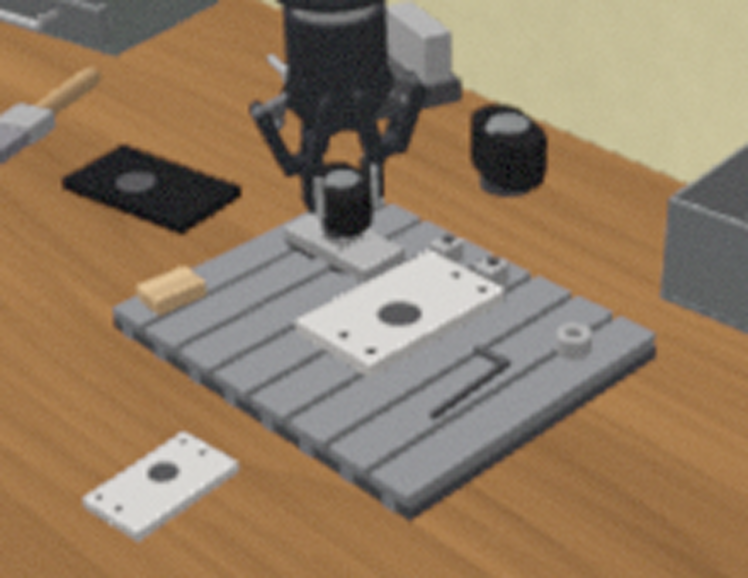

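Emit:
play_rows([
  [0, 0, -0.7, 0],
  [0, 0, 0, 0],
])

```text
time_s: 11.65
eef_pos: [0.6218, -0.0036, 0.0817]
tcp_rot: [[0.03, 0.403, 0.915], [0.002, 0.915, -0.404], [-1.0, 0.014, 0.026]]
contact_force: [-1.1, -1.0, -0.6]
opening: 0.0358
```

```bash
python3 rel.py
```

```text
t 11.65 p [ 0.6218 -0.0036  0.0817] tilt x [ 0.0296  0.0023 -0.9996] zyaw -23.81 j7 1.0 f [-1.1 -1.  -0.6] T [-0.03 -0.02  0.03] open 0.0358
tool delta mm [ 4.8 -1.3  1.2] turn -0.11
```

Emit:
play_rows([
  [1, 0, 0, -3],
  [1, 0, 0, -3],
  [1, 0, 0, -3],
], grip_force=40)

```text
time_s: 11.95
eef_pos: [0.6224, -0.0037, 0.0806]
tcp_rot: [[0.031, 0.251, 0.967], [0.003, 0.968, -0.251], [-1.0, 0.01, 0.03]]
contact_force: [-9.1, 1.0, 18.2]
opening: 0.0351
```

```bash
python3 rel.py
```

```text
t 11.95 p [ 0.6224 -0.0037  0.0806] tilt x [ 0.0312  0.0025 -0.9995] zyaw -14.56 j7 8.3 f [-9.1  1.  18.2] T [ 0.33  1.93 -0.19] open 0.0351
tool delta mm [ 3.6 -1.6  0.4] turn 9.14
```

Emit:
play_rows([
  [0.5, 0, -0.3, -4],
  [0.5, 0, 0, -4],
  [0.5, 0, 0, -4],
  [0.5, 0, 0, -4],
])

```text
time_s: 12.35
eef_pos: [0.6224, -0.0036, 0.0808]
tcp_rot: [[0.032, -0.036, 0.999], [0.003, 0.999, 0.036], [-0.999, 0.002, 0.032]]
contact_force: [-4.9, 1.8, 5.9]
opening: 0.0356
```

```bash
python3 rel.py
```

```text
t 12.35 p [ 0.6224 -0.0036  0.0808] tilt x [ 0.0322  0.0035 -0.9995] zyaw 2.05 j7 21.0 f [-4.9  1.8  5.9] T [ 0.31  1.09 -0.05] open 0.0356
tool delta mm [ 3.8 -1.7 -0.1] turn 25.75
```

Emit:
play_rows([
  [0.8, 0, -0.2, -4],
  [0.8, 0, 0, -4],
  [0.8, 0, 0, -4],
  [0.8, 0, 0, -4],
])

```text
time_s: 12.75
eef_pos: [0.6226, -0.0037, 0.0807]
tcp_rot: [[0.034, -0.32, 0.947], [0.005, 0.947, 0.32], [-0.999, -0.006, 0.033]]
contact_force: [-4.9, 1.4, 9.9]
opening: 0.0356
```

```bash
python3 rel.py
```

```text
t 12.75 p [ 0.6226 -0.0037  0.0807] tilt x [ 0.0337  0.0048 -0.9994] zyaw 18.68 j7 33.6 f [-4.9  1.4  9.9] T [ 0.32  1.25 -0.08] open 0.0356
tool delta mm [ 3.7 -1.5 -0.7] turn 42.38
```

Emit:
play_rows([
  [0.8, 0, -0.2, -4],
  [0.8, 0, 0, -4],
  [0.8, 0, 0, -4],
  [0.8, 0, 0, -4],
])

```text
time_s: 13.15
eef_pos: [0.6224, -0.0034, 0.0807]
tcp_rot: [[0.034, -0.578, 0.816], [0.007, 0.816, 0.578], [-0.999, -0.014, 0.032]]
contact_force: [-7.4, 1.9, 12.1]
opening: 0.0352
```

```bash
python3 rel.py
```

```text
t 13.15 p [ 0.6224 -0.0034  0.0807] tilt x [ 0.0342  0.0065 -0.9994] zyaw 35.32 j7 46.2 f [-7.4  1.9 12.1] T [ 0.47  1.57 -0.07] open 0.0352
tool delta mm [ 3.7 -1.6 -1.1] turn 59.02
```

Emit:
play_rows([
  [0.8, 0.2, -0.3, -4],
  [0.8, 0, 0, -4],
  [0.8, 0, 0, -4],
  [0.8, 0, 0, -4],
])

```text
time_s: 13.55
eef_pos: [0.6223, -0.0033, 0.0807]
tcp_rot: [[0.036, -0.787, 0.616], [0.008, 0.617, 0.787], [-0.999, -0.023, 0.028]]
contact_force: [-4.9, 0.4, 8.8]
opening: 0.0352
```

```bash
python3 rel.py
```

```text
t 13.55 p [ 0.6223 -0.0033  0.0807] tilt x [ 0.0355  0.0076 -0.9993] zyaw 51.95 j7 58.7 f [-4.9  0.4  8.8] T [ 0.28  1.06 -0.01] open 0.0352
tool delta mm [ 3.7 -1.3 -1.6] turn 75.65
```

Emit:
play_rows([
  [0.8, 0.2, -0.2, -4],
  [0.8, 0, 0, -4],
  [0.8, 0, 0, -4],
])

```text
time_s: 13.85
eef_pos: [0.6221, -0.0032, 0.0799]
tcp_rot: [[0.036, -0.901, 0.432], [0.008, 0.432, 0.902], [-0.999, -0.029, 0.023]]
contact_force: [-3.0, -0.8, -0.4]
opening: 0.0354
```

Run:
```python
from rel import *
rel()
st,im=snap('side','pics/d10.png')
cv2.imwrite('pics/d10z.png',cv2.resize(im[150:300,200:380][...,::-1],None,fx=4,fy=4,interpolation=cv2.INTER_CUBIC))
st,im=snap('wrist','pics/w10.png')
```

```text
t 13.85 p [ 0.6221 -0.0032  0.0799] tilt x [ 0.0359  0.008  -0.9993] zyaw 64.42 j7 68.0 f [-3.  -0.8 -0.4] T [0.08 0.67 0.03] open 0.0354
tool delta mm [ 2.9 -1.2 -1.8] turn 88.12
```

View pics/d10z.png

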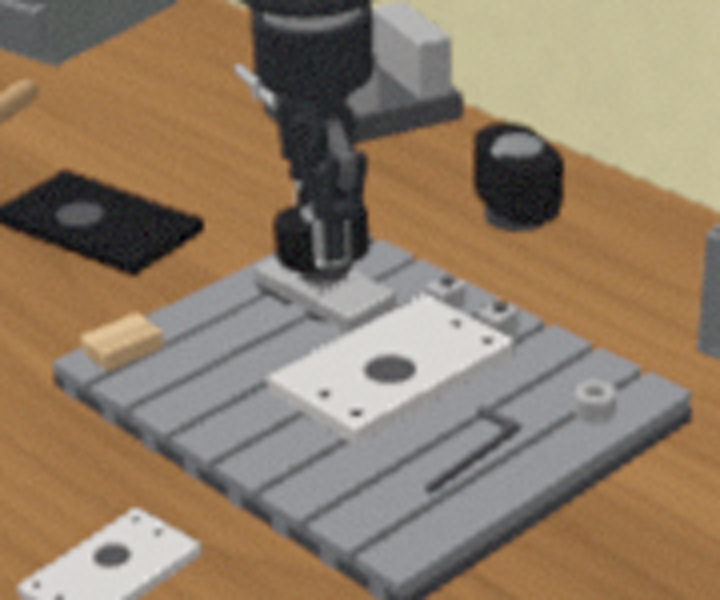

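View pics/w10.png

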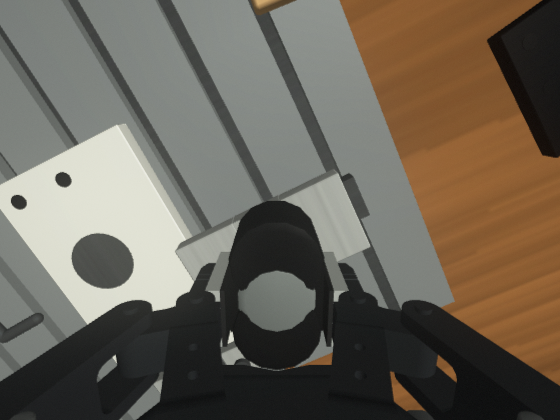

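Emit:
play_rows([
  [1.5, 0, 0, 0],
  [1.5, 0, 0, 0],
  [1.5, 0, 0, 0],
])

```text
time_s: 14.25
eef_pos: [0.6223, -0.0037, 0.0754]
tcp_rot: [[0.036, -0.898, 0.438], [0.008, 0.439, 0.899], [-0.999, -0.029, 0.023]]
contact_force: [-3.7, 1.3, 0.7]
opening: 0.035
```

```bash
python3 rel.py
```

```text
t 14.25 p [ 0.6223 -0.0037  0.0754] tilt x [ 0.036   0.0078 -0.9993] zyaw 63.99 j7 67.8 f [-3.7  1.3  0.7] T [0.02 0.69 0.08] open 0.035
tool delta mm [-1.6 -0.9 -1.3] turn 87.69
```

Emit:
play_rows([
  [1.5, 0, 0, 0],
  [1, 0, 0, 0],
  [0.8, 0, 0, 0],
  [0.5, 0, 0, 0],
])

```text
time_s: 14.65
eef_pos: [0.6224, -0.0038, 0.0715]
tcp_rot: [[0.036, -0.897, 0.44], [0.007, 0.441, 0.898], [-0.999, -0.029, 0.022]]
contact_force: [-5.0, 0.4, 7.8]
opening: 0.0355
```

```bash
python3 rel.py
```

```text
t 14.65 p [ 0.6224 -0.0038  0.0715] tilt x [ 0.0357  0.0074 -0.9993] zyaw 63.89 j7 67.8 f [-5.   0.4  7.8] T [ 0.    1.22 -0.03] open 0.0355
tool delta mm [-5.5 -0.9 -1.2] turn 87.59
```

Emit:
play_rows([
  [0, 0.2, -0.2, 4],
  [0, 0, 0, 4],
  [0, 0, 0, 4],
  [0, 0, 0, 4],
  [0, 0, 0, 4],
], grip_force=60)

```text
time_s: 15.15
eef_pos: [0.6222, -0.0041, 0.072]
tcp_rot: [[0.036, -0.683, 0.729], [0.008, 0.73, 0.683], [-0.999, -0.019, 0.031]]
contact_force: [-4.3, 1.1, 4.1]
opening: 0.0348
```

```bash
python3 rel.py
```

```text
t 15.15 p [ 0.6222 -0.0041  0.072 ] tilt x [ 0.036   0.0075 -0.9993] zyaw 43.14 j7 52.4 f [-4.3  1.1  4.1] T [-0.14  0.97  0.05] open 0.0348
tool delta mm [-5.  -1.1 -0.4] turn 66.84
```

Emit:
play_rows([
  [0.2, 0.1, -0.2, 4],
  [0.2, 0, 0, 4],
  [0.2, 0, 0, 4],
  [0.2, 0, 0, 4],
  [0.2, 0, 0, 4],
])

```text
time_s: 15.65
eef_pos: [0.6222, -0.0042, 0.0716]
tcp_rot: [[0.036, -0.378, 0.925], [0.007, 0.926, 0.378], [-0.999, -0.007, 0.036]]
contact_force: [-4.1, -0.3, 5.3]
opening: 0.035
```

```bash
python3 rel.py
```

```text
t 15.65 p [ 0.6222 -0.0042  0.0716] tilt x [ 0.0364  0.0073 -0.9993] zyaw 22.23 j7 36.9 f [-4.1 -0.3  5.3] T [-0.07  1.06  0.13] open 0.035
tool delta mm [-5.4 -1.1  0.1] turn 45.93
```

Emit:
play_rows([
  [0.2, 0, -0.2, 4],
  [0.2, 0, 0, 4],
  [0.2, 0, 0, 4],
])

```text
time_s: 15.95
eef_pos: [0.6222, -0.0043, 0.0714]
tcp_rot: [[0.037, -0.168, 0.985], [0.007, 0.986, 0.168], [-0.999, 0.001, 0.038]]
contact_force: [-4.6, -0.6, 5.6]
opening: 0.0355
```

```bash
python3 rel.py
```

```text
t 15.95 p [ 0.6222 -0.0043  0.0714] tilt x [ 0.0369  0.0071 -0.9993] zyaw 9.69 j7 27.6 f [-4.6 -0.6  5.6] T [-0.04  1.1   0.12] open 0.0355
tool delta mm [-5.6 -1.   0.3] turn 33.39
```

Emit:
play_rows([
  [0.2, 0, -0.2, 4],
  [0.2, 0, 0, 3],
  [0.2, 0, 0, 3],
])

```text
time_s: 16.25
eef_pos: [0.6221, -0.0044, 0.0712]
tcp_rot: [[0.037, 0.014, 0.999], [0.007, 1.0, -0.014], [-0.999, 0.007, 0.037]]
contact_force: [-5.5, 0.1, 4.9]
opening: 0.0348
```

```bash
python3 rel.py
```

```text
t 16.25 p [ 0.6221 -0.0044  0.0712] tilt x [ 0.037   0.0068 -0.9993] zyaw -0.8 j7 19.7 f [-5.5  0.1  4.9] T [-0.07  1.15  0.11] open 0.0348
tool delta mm [-5.8 -0.9  0.7] turn 22.9
```

Emit:
play_rows([
  [0.2, 0, -0.2, 3],
  [0.2, 0, 0, 3],
  [0.2, 0, 0, 3],
])

```text
time_s: 16.55
eef_pos: [0.6217, -0.0043, 0.0709]
tcp_rot: [[0.037, 0.176, 0.984], [0.007, 0.984, -0.177], [-0.999, 0.013, 0.035]]
contact_force: [-5.9, 0.5, 5.6]
opening: 0.0351
```

```bash
python3 rel.py
```

```text
t 16.55 p [ 0.6217 -0.0043  0.0709] tilt x [ 0.0367  0.0067 -0.9993] zyaw -10.18 j7 12.6 f [-5.9  0.5  5.6] T [0.02 1.49 0.22] open 0.0351
tool delta mm [-6.  -0.7  1.1] turn 13.52
```

Emit:
play_rows([
  [0.2, 0, 0, 2],
  [0.2, 0, 0, 2],
])

```text
time_s: 16.75
eef_pos: [0.6216, -0.0042, 0.0708]
tcp_rot: [[0.036, 0.248, 0.968], [0.007, 0.969, -0.248], [-0.999, 0.015, 0.034]]
contact_force: [-5.2, -0.5, 6.0]
opening: 0.035
```

```bash
python3 rel.py
```

```text
t 16.75 p [ 0.6216 -0.0042  0.0708] tilt x [ 0.0364  0.0066 -0.9993] zyaw -14.37 j7 9.4 f [-5.2 -0.5  6. ] T [-0.1   1.36  0.29] open 0.035
tool delta mm [-6.2 -0.7  1.3] turn 9.33
```

Emit:
play_rows([
  [0, 0, -0.2, 1.5],
])

```text
time_s: 16.85
eef_pos: [0.6215, -0.0042, 0.0709]
tcp_rot: [[0.036, 0.274, 0.961], [0.006, 0.962, -0.274], [-0.999, 0.016, 0.033]]
contact_force: [-0.8, -0.7, 1.5]
opening: 0.0354
```

```bash
python3 rel.py
```

```text
t 16.85 p [ 0.6215 -0.0042  0.0709] tilt x [ 0.0365  0.0063 -0.9993] zyaw -15.93 j7 8.2 f [-0.8 -0.7  1.5] T [-0.24  0.66  0.35] open 0.0354
tool delta mm [-6.1 -0.7  1.5] turn 7.77
```

Emit:
play_rows([
  [0, 0, 0, 0],
])

```text
time_s: 16.95
eef_pos: [0.6215, -0.0041, 0.0708]
tcp_rot: [[0.036, 0.274, 0.961], [0.006, 0.961, -0.275], [-0.999, 0.016, 0.033]]
contact_force: [-2.3, -0.9, 3.0]
opening: 0.0351
```

Run:
```python
from rel import *
rel()
st,im=snap('side','pics/d11.png')
cv2.imwrite('pics/d11z.png',cv2.resize(im[180:280,230:350][...,::-1],None,fx=6,fy=6,interpolation=cv2.INTER_CUBIC))
rel()
```

```text
t 16.95 p [ 0.6215 -0.0041  0.0708] tilt x [ 0.0364  0.006  -0.9993] zyaw -15.96 j7 8.2 f [-2.3 -0.9  3. ] T [-0.16  0.98  0.28] open 0.0351
tool delta mm [-6.2 -0.7  1.5] turn 7.74
t 17.0 p [ 0.6215 -0.0042  0.0708] tilt x [ 0.0364  0.006  -0.9993] zyaw -15.91 j7 8.2 f [-2.4 -0.3  3.3] T [-0.13  1.    0.17] open 0.0348
tool delta mm [-6.2 -0.7  1.5] turn 7.79
```

View pics/d11z.png

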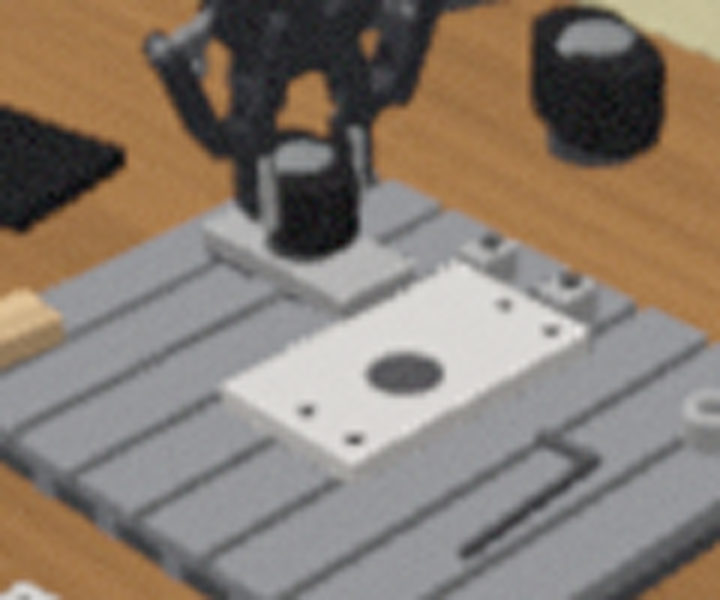

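Emit:
play_rows([
  [0, 0, 0, 1.5],
])

```text
time_s: 17.1
eef_pos: [0.6215, -0.0041, 0.0708]
tcp_rot: [[0.036, 0.298, 0.954], [0.006, 0.954, -0.299], [-0.999, 0.017, 0.033]]
contact_force: [-3.0, -0.3, 1.9]
opening: 0.0351
```

```bash
python3 rel.py
```

```text
t 17.1 p [ 0.6215 -0.0041  0.0708] tilt x [ 0.0363  0.0061 -0.9993] zyaw -17.4 j7 7.1 f [-3.  -0.3  1.9] T [-0.16  1.    0.34] open 0.0351
tool delta mm [-6.2 -0.7  1.5] turn 6.3
```

Emit:
play_rows([
  [0, 0, 0, 0],
  [0, 0, 0, 0],
  [0, 0, 0, 0],
], jaw=1)

```text
time_s: 17.4
eef_pos: [0.6224, -0.004, 0.0708]
tcp_rot: [[0.038, 0.3, 0.953], [0.006, 0.954, -0.3], [-0.999, 0.017, 0.035]]
contact_force: [0.7, 0.1, -0.2]
opening: 0.0769
```

Emit:
play_rows([
  [-20, 0, 0, 0],
  [-40, 0, 0, 0],
  [-48, 0, 0, 0],
  [-48, 0, 0, 0],
  [-10, 0, 0, 0],
])

```text
time_s: 17.9
eef_pos: [0.6154, -0.0056, 0.2406]
tcp_rot: [[0.035, 0.3, 0.953], [0.005, 0.954, -0.301], [-0.999, 0.015, 0.032]]
contact_force: [0.2, 0.1, 0.3]
opening: 0.0855
```

Run:
```python
from rel import *
rel()
st,im=snap('wrist','pics/w12.png')
st2,im2=snap('side','pics/d12.png'); st3,im3=snap('scene','pics/s12.png')
cv2.imwrite('pics/d12z.png',cv2.resize(im2[180:280,230:350][...,::-1],None,fx=6,fy=6,interpolation=cv2.INTER_CUBIC))
c=[.6225,-.005]
for z in (.098,.09,.088,.0865): print(z,proj('side',[*c,z]),proj('scene',[*c,z]),proj('wrist',[*c,z],st))
for n in('side','scene'):
  for f,z in(('0',.098),('12',.088)):
    a=cv2.cvtColor(cv2.imread(f"pics/{'d' if n=='side' and f!='0' else ('s' if f!='0' else n)}{f}.png"),cv2.COLOR_BGR2HSV)
    u,v=proj(n,[*c,z])[0].round().astype(int); w=a[v-9:v+10,u-10:u+11]
    m=((w[...,2]>95)&(w[...,1]<60)).astype(np.uint8); N,l,s,ce=cv2.connectedComponentsWithStats(m); print(n,f,[(s[i,4],ce[i]+[u-10,v-9]) for i in range(1,N) if s[i,4]>15])
```

```text
t 17.9 p [ 0.6154 -0.0056  0.2406] tilt x [ 0.0353  0.0049 -0.9994] zyaw -17.5 j7 -0.1 f [0.2 0.1 0.3] T [-0.05  0.02 -0.03] open 0.0855
tool delta mm [ 1.637e+02 -1.000e-01  1.400e+00] turn 6.2
0.098 [[280.66995067 202.15200278]] [[280.26298268 211.04459541]] [[278.27918695 196.93479653]]
0.09 [[280.73405062 204.84140982]] [[280.28949005 212.49592738]] [[277.91439979 194.82193766]]
0.088 [[280.75001413 205.51118212]] [[280.29608191 212.85684488]] [[277.82622362 194.31121844]]
0.0865 [[280.76197069 206.01283722]] [[280.30101668 213.12703323]] [[277.76085435 193.93259753]]
side 0 [(np.int32(43), array([279.60465116, 202.1627907 ]))]
side 12 [(np.int32(41), array([279.56097561, 205.85365854])), (np.int32(19), array([290.31578947, 210.84210526]))]
scene 0 [(np.int32(288), array([279.76388889, 209.94097222]))]
scene 12 [(np.int32(276), array([279.73913043, 211.68115942]))]
```

View pics/w12.png

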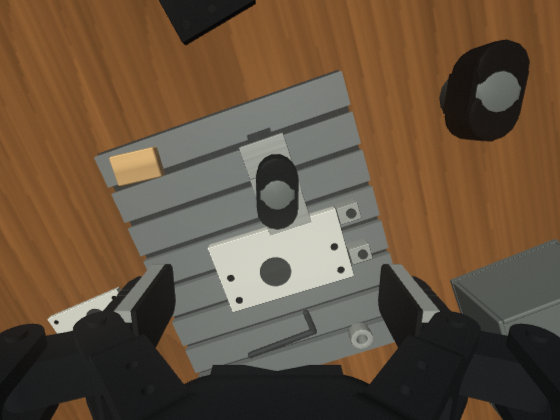

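View pics/d12z.png

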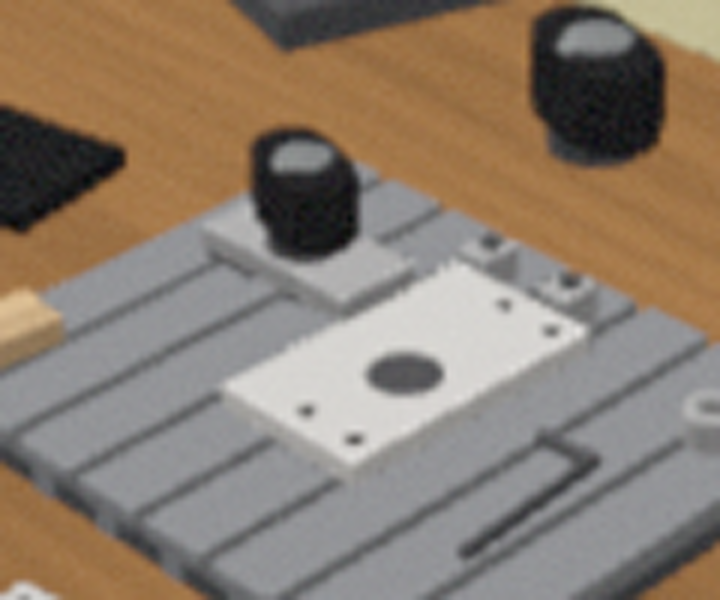

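Run:
```python
from rel import *
st=telemetry.read_state(); im=cv2.cvtColor(cv2.imread('pics/w12.png'),cv2.COLOR_BGR2RGB)
hsv=cv2.cvtColor(im,cv2.COLOR_RGB2HSV)
m=(hsv[...,2]<65).astype(np.uint8); m[:145]=0;m[240:]=0;m[:,:250]=0;m[:,310:]=0
m=cv2.morphologyEx(m,cv2.MORPH_OPEN,np.ones((3,3)))
ct=max(cv2.findContours(m,cv2.RETR_EXTERNAL,cv2.CHAIN_APPROX_NONE)[0],key=cv2.contourArea).reshape(-1,2)
P=onz('wrist',ct,.088,st)[:,:2].astype(np.float32)*1000
print('knob',cv2.minAreaRect(P),cv2.fitEllipse(P))
g=(im.min(2)>205).astype(np.uint8);n,l,s,c=cv2.connectedComponentsWithStats(g);i=1+np.argmax(s[1:,4]);print(s[i])
ct=max(cv2.findContours((l==i).astype(np.uint8),cv2.RETR_EXTERNAL,cv2.CHAIN_APPROX_NONE)[0],key=len)
Q=onz('wrist',ct.reshape(-1,2),.032,st)[:,:2].astype(np.float32)*1000
print('plate',cv2.minAreaRect(Q), cv2.boxPoints(cv2.minAreaRect(Q)))
cv2.imwrite('pics/w12z.png',cv2.resize(im[60:370,90:400][...,::-1],None,fx=1.9,fy=1.9,interpolation=cv2.INTER_CUBIC))
```

```text
knob ((619.9932861328125, -1.2751655578613281), (62.150543212890625, 34.04813766479492), 73.41836547851562) ((620.1326293945312, -1.2289469242095947), (36.05675506591797, 65.47240447998047), 163.30068969726562)
[327 211   2   1   2]
plate ((661.4554443359375, -47.508575439453125), (1.0218826532363892, 0.0), 162.0878143310547) [[661.9416  -47.66572]
 [661.9416  -47.66572]
 [660.9693  -47.35143]
 [660.9693  -47.35143]]
```

View pics/w12z.png

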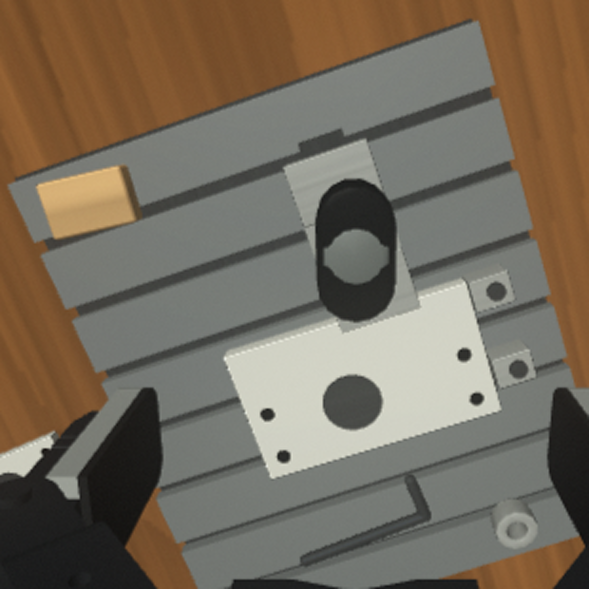

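```bash
python3 -c "
from h import *
print(workorder.close_job())"
```

```text
the job is handed in; nothing more can be done
None
```

I pushed the plate home, dropped the knob into its thread, clamped the strap and let go. The job is handed in; no verdict came back.

- **Plate:** I pushed it with half-open fingertips until it stopped against the stop blocks at about 8 N. In the last wrist picture its far edge lies flush with both stops and parallel to the bed's far edge, within a fraction of a degree by eye. My colour mask for a final numeric plate angle found nothing. The edge fits after the push scattered between about -0.5° and +0.7°, against a limit of 2°.
- **Drop:** I turned the knob about 88° (1.5 rad) anticlockwise with 5 to 18 N of downward pressure. It then dropped, and the gripper went down about 9 mm with it.
- **Clamping:** I turned it about 81° (1.4 rad) clockwise. The moment rose from about 0.11 N m to 0.34 N m while turning, and read 0.17 to 0.28 N m when held still.
- **Check after letting go:**
  - The knob's bar angle read 73.3°, against 72.5° for the gripper at release, so it did not turn back.
  - The gripper's height put the knob 9.9 mm lower than at the start, so its underside is about 24 mm above the bed; the limit is 25.2 mm.
  - The cameras agreed only roughly, at 9.6 and 11 mm.
  - The knob's position read 1 to 4 mm off its earlier estimate, from a picture with the tool tilted 2°. I put that down to calibration error, because the grip showed only small side forces.

I did not measure the strap's force on the plate directly; I infer it from the moment and the height. Nothing other than the plate, strap and knob was touched.

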